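Turn six caps over from one pocket tray into another

ROBOT

A 6-joint arm with a two-finger parallel gripper is mounted at the origin on the work surface; the furniture and walls round the work are solid. World frame = base frame: x ahead of the robot, y to its left, z up, the work surface at z = 0. Lengths are in m, angles in rad, forces in N, time in s.
With the tool pointing down it reaches from about 0.25 to 0.85 m from the base axis. Payload 12.5 kg.
Tool frame: the origin (TCP) lies between the finger pads; the fingertips stand 8 mm ahead of it and the grasp point (between the pads) lies 11 mm behind it (robot.tip_reach is the distance from the TCP to the fingertips, in m); z points along the fingers, y is the line along which they close (so a half turn about z gives the same grasp; the last joint's range is limited). The gripper opens to 93 mm and grips with 3 to 60 N. Pads are 15 mm wide; open, the fingers measure 128 mm over their backs; the gripper's body (75 mm by 188 mm) begins 65 mm behind the grasp point.
Start: joints at [1.054, 0.351, 1.652, -0, 1.139, -0.085], TCP at [0.23, 0.5, 0.227] pointing down, gripper open.
Joint ranges: [-2.75, 2.75], [-0.79, 2.1], [0.01, 2.65], [-1.57, 4.71], [0.07, 3.14], [-2.87, 2.87]. Speed limits (rad/s): [2.22, 2.22, 2.79, 3.14, 3.14, 3.14].

INTERFACE

Orientations are given as a unit quaternion [x, y, z, w].
In Python, from workcell import robot gives the robot as it stands.
- The arm moves only by the tool jog_arm, never from a script. Its argument "plan" is a list of rows, each a list of 7 numbers: the shift along the tool's x, y, z in cm, then the turn, a rotation vector about the tool's x, y, z in degrees, then the gripper's target within -1 to 1 (fully open at 1, half-way at 0, shut at -1). In form: [[dx, dy, dz, wx, wy, wz, claw], ...]. A call has 1 to 20 rows; each row shifts and turns the commanded pose from where the row before left it, along the tool's axes as they then stand; what a row does not reach is not made up. A row lasts 1/12 s, in which the tool goes at most 41.7 mm and 7.16 degrees, less where a joint would pass 70% of its speed; a pose out of reach is approached as far as the arm can. A call is refused whole if a number of a shift passes 4.17 or a number of a turn 7.16, either way. A call with a gripper value outside its range is refused whole. The fingers move at their own pace and stop on an object; "newtons" is the grip in N (left out, the last holds). Time passes only in rows, so rows that do not move let the fingers close. It gives the time, the measured TCP pose, the force, the opening and the grip force at its end, in the units of the state.
- robot.get_state(): the state, without advancing time (a new reading comes with each control period).
- robot.snapshot(name): name is "side" or "top"; returns a dict with "color" (384x512x3 uint8, red, green, blue), "intrinsics" (3x3 intrinsics, pixels), "world_from_camera" (4x4, takes a point from camera to world coordinates). Camera axes: x right, y down, z forward; pixel columns grow to the right and rows downward; lengths in m; the calibration is good to about 2 mm. A picture is of the moment at which its call begins. There is no depth.
- robot.finish_job(): hands the job in; it is judged then, once.
The state is a dict: "t": time; "qpos": joint angles; "joint_vel": joint speeds; "tau": joint torques, N m; "eef_pos": TCP position; "ee_rot": TCP orientation; "force": force on the tool from outside, world axes, zero at the start; "moment": the same for the moment, N m; "gripper_width": finger opening in m; "grip_force": force on a finger pad.
Only numpy, scipy, OpenCV 4.12 (cv2) and the standard library are available. Lean on these libraries where they do the work, as an engineer would, in place of code of your own. Each camera call takes 0.05 s, during which the arm holds its last target. There are 200 camera calls.

TASK

Turn the six steel caps over into the empty tray: lay the empty tray face-down squarely on the full one so that the caps enter its pockets, push the pair along the ledge fully home into the turning sleeve, then swing the crank a full half turn, to its stop. Leave both trays in the sleeve with all caps sitting in the tray that was empty, and do not disturb the loupe, the gauge block and the jar of swabs.

Things in the scene. Friction and masses are not known exactly. Their poses are not given: they have to be found in the camera images.
- turner: Tray turnover fixture fixed to the bench: grey base plate 90 (x) x 245 (y) x 8 mm. From -y to +y: loading ledge, 14 mm gap, turning sleeve, bearing post (y = 83 to 95 mm, top at z = 78 mm), crank. Origin on the bench under the turning axis, which runs along y at z = 64 mm. z up; +y is the way trays are pushed in. y values here are all in this frame.
- ledge (a point): On the top of the aluminium loading ledge (z = 47.6 mm), under the full tray's middle. Axes as the fixture's. Ledge from y = -145 to -25 mm, open at the -y end. Side rails 9 mm high (inner faces x = +-32 mm) guide the lower tray; from y = -52 to -25 mm two cheeks, 36 mm high, lead both trays in like a funnel (gap narrowing from 72 to 63 mm).
- sleeve (a point): Point on the turning axis amid the sleeve (y = 26, z = 64 mm), where the middle of the stacked pair is when fully home. Sleeve: aluminium channel 65 mm wide, 35 mm high inside, mouth at y = -11 mm, end wall at y = +71 mm. The pair (32 mm high) slides in 1 mm down from the ledge until it meets the end wall; then it sticks out of the mouth 8 mm, as meant. Corners swing at 43 mm radius.
- rotor (a joint): Angle of sleeve and crank about the fixture's +y axis, rad. 0: sleeve level, in line with the ledge, crank peg at axis height on the -x side (towards the robot). Grows as the peg swings up and over the top to the +x side; 3.14: half turn done, level again. Hard stops at 0 and 3.14. Friction of 0.2 N m (about 4 N at the peg) holds it where it is left. Same at every start: 0.
- crank_peg (a point): Middle of the crank peg: round, black, 12 mm thick, lying along the fixture's y from 107 to 145 mm, 52 mm from the turning axis. In the fixture frame: x = -52 cos(a), y = 127, z = 64 + 52 sin(a) mm at joint angle a. Free all round at its 38 mm length; can be pinched from above and turns between the fingers.
- full_tray: Plain grey pocket tray, 62 (x) x 90 (y) x 16 mm, face-up on the ledge between the rails, its y along the fixture's y, centre at y = -97 mm, 80 g. Six square pockets (2 along x, 3 along y, pitch 28 mm, 22 mm wide, 9 mm deep), each with one steel cap. Origin: centre of its underside, z out of the open face.
- empty_tray: Matching empty tray (plain closed back up), same size and pockets, lying face-down on the bench to the right of the fixture, 80 g. Origin: centre of its open (pocket-mouth) face, now at the bottom; z from there to the closed back (up now, down when the pair is turned over): pocket floors at z = 9 mm, back at 16 mm. 62 mm along x, 90 along y; grip across the 62 mm. Half a turn makes no difference.
- cap1_mid (a point): Centre of a round steel cap, 19 mm diameter, 12 mm high with 2.5 mm bevels at both ends, 14 g; it stands in the full tray's pocket at about x = -14, y = -28 mm (tray frame), 3 mm proud of the tray's face.
- cap2_mid (a point): Centre of a round steel cap, 19 mm diameter, 12 mm high with 2.5 mm bevels at both ends, 14 g; it stands in the full tray's pocket at about x = 14, y = -28 mm (tray frame), 3 mm proud of the tray's face.
- cap3_mid (a point): Centre of a round steel cap, 19 mm diameter, 12 mm high with 2.5 mm bevels at both ends, 14 g; it stands in the full tray's pocket at about x = -14, y = 0 mm (tray frame), 3 mm proud of the tray's face.
- cap4_mid (a point): Centre of a round steel cap, 19 mm diameter, 12 mm high with 2.5 mm bevels at both ends, 14 g; it stands in the full tray's pocket at about x = 14, y = 0 mm (tray frame), 3 mm proud of the tray's face.
- cap5_mid (a point): Centre of a round steel cap, 19 mm diameter, 12 mm high with 2.5 mm bevels at both ends, 14 g; it stands in the full tray's pocket at about x = -14, y = 28 mm (tray frame), 3 mm proud of the tray's face.
- cap6_mid (a point): Centre of a round steel cap, 19 mm diameter, 12 mm high with 2.5 mm bevels at both ends, 14 g; it stands in the full tray's pocket at about x = 14, y = 28 mm (tray frame), 3 mm proud of the tray's face.
- loupe: Bystander: black eye loupe, 39 mm across, 31 mm high, on the left of the bench, beyond the crank. Origin: centre of its underside.
- gauge_block: Bystander: steel gauge block, 32 x 60 x 14 mm, on the left of the bench. Origin: centre of its underside.
- swab_jar: Bystander: blue jar of swabs, 58 mm across, 85 mm high, on the right of the bench. Origin: centre of its underside.

How it is judged:
On the way, in this order (a step that is already met when the one before it is completed fails the run):
1. the empty tray lies face-down squarely on the full tray, on the ledge (z of empty_tray in the frame of full_tray between 0.0135 and 0.0195 m and horizontal distance between empty_tray and full_tray below 0.006 m and angle between the y axis of empty_tray and the y axis of full_tray, either way round below 0.1 rad and y of full_tray in the frame of turner below -0.05 m and height (world z) of full_tray between 0.0446 and 0.0506 m and angle between empty_tray's own z axis and vertical below 0.06 rad), for 0.2 s.
2. the pair is fully home in the level sleeve (z of empty_tray in the frame of full_tray between 0.0135 and 0.0195 m and horizontal distance between empty_tray and full_tray below 0.006 m and angle between the y axis of empty_tray and the y axis of full_tray, either way round below 0.1 rad and y of full_tray in the frame of turner between 0.02 and 0.03 m and x of full_tray in the frame of turner between -0.006 and 0.006 m and y of empty_tray in the frame of turner between 0.02 and 0.03 m and x of empty_tray in the frame of turner between -0.006 and 0.006 m and value of joint rotor below 0.12 rad), for 0.2 s.
3. the sleeve is turned over to its stop (y of full_tray in the frame of turner between 0.02 and 0.03 m and x of full_tray in the frame of turner between -0.006 and 0.006 m and y of empty_tray in the frame of turner between 0.02 and 0.03 m and x of empty_tray in the frame of turner between -0.006 and 0.006 m and value of joint rotor above 3.03 rad), for 0.2 s.
At the end, for the whole second after the job is handed in: Crank at the half-turn stop (rotor above 3.03 rad); both trays still home in the sleeve (centres at y = 20 to 30 mm, within 6 mm of its mid-plane), turned over, level within 8 degrees, at rest; all six caps seated in the formerly empty tray (centres 0.5 to 6 mm inside its mouth plane) (all of step 3 and angle between each of empty_tray, full_tray's own z axis and vertical above 3 rad and z of cap1_mid in the frame of empty_tray between 0.0005 and 0.006 m and x of cap1_mid in the frame of empty_tray between -0.029 and 0.029 m and y of cap1_mid in the frame of empty_tray between -0.043 and 0.043 m and z of cap2_mid in the frame of empty_tray between 0.0005 and 0.006 m and x of cap2_mid in the frame of empty_tray between -0.029 and 0.029 m and y of cap2_mid in the frame of empty_tray between -0.043 and 0.043 m and z of cap3_mid in the frame of empty_tray between 0.0005 and 0.006 m and x of cap3_mid in the frame of empty_tray between -0.029 and 0.029 m and y of cap3_mid in the frame of empty_tray between -0.043 and 0.043 m and z of cap4_mid in the frame of empty_tray between 0.0005 and 0.006 m and x of cap4_mid in the frame of empty_tray between -0.029 and 0.029 m and y of cap4_mid in the frame of empty_tray between -0.043 and 0.043 m and z of cap5_mid in the frame of empty_tray between 0.0005 and 0.006 m and x of cap5_mid in the frame of empty_tray between -0.029 and 0.029 m and y of cap5_mid in the frame of empty_tray between -0.043 and 0.043 m and z of cap6_mid in the frame of empty_tray between 0.0005 and 0.006 m and x of cap6_mid in the frame of empty_tray between -0.029 and 0.029 m and y of cap6_mid in the frame of empty_tray between -0.043 and 0.043 m and linear speed of each of empty_tray, full_tray below 0.02 m/s); the robot touches nothing.
It fails at once if the loupe is moved more than 25 mm (distance of loupe from where it was at the start of the episode above 0.025 m).
It fails at once if the gauge block is moved more than 25 mm (distance of gauge_block from where it was at the start of the episode above 0.025 m).
It fails at once if the swab jar is moved more than 25 mm (distance of swab_jar from where it was at the start of the episode above 0.025 m).
It also fails if it takes over 69 s, if anything falls off the work surface, if the arm or the gripper's body presses on something with over 40 N, if the wrist force passes 120 N, or if a joint passes its speed limit or range.

## Working session

There is one attempt and no reset: what is moved stays moved. The work goes in short steps, Python scripts to look and compute and a tool call to move; the robot and the scene stay as the last step left them, time stands still between calls to the robot, and variables do not carry over. Pictures are saved under pics/ and viewed, at most 10 in all, crops included, and the job is handed in when it is done.

Besides the shell and the picture viewer there is one more tool, called after "Call:" as name([rows], argument=value, ...), one row to a line, values as JSON. jog_arm: Moves the arm, as the interface text tells. Its arguments: {"type":"object","properties":{"plan":{"type":"array","items":{"type":"array","items":{"type":"number"}}},"newtons":{"type":"number"}},"required":["plan"]}

```bash
mkdir -p pics
cat > h.py <<'E'
import numpy as np, cv2
from workcell import robot
def snap(name,fn,crop=None,scale=1):
    s=robot.snapshot(name); im=s["color"][:,:,::-1]
    if crop: x0,y0,x1,y1=crop; im=im[y0:y1,x0:x1]
    if scale!=1: im=cv2.resize(im,None,fx=scale,fy=scale,interpolation=cv2.INTER_CUBIC)
    cv2.imwrite("pics/"+fn,im); np.savez("pics/"+name+"_cal.npz",K=s["intrinsics"],T=s["world_from_camera"]); return s
def cal(name):
    d=np.load("pics/"+name+"_cal.npz"); return d["K"],d["T"]
def px2w(name,u,v,z):
    K,T=cal(name); r=T[:3,:3]@np.linalg.solve(K,[u,v,1.]); o=T[:3,3]; return o+r*(z-o[2])/r[2]
def w2px(name,p):
    K,T=cal(name); c=K@(T[:3,:3].T@(np.array(p)-T[:3,3])); return c[:2]/c[2]
E
python3 - <<'E'
from h import *
snap("top","t0.png",scale=1.5); snap("side","s0.png",scale=1.5)
for n in("top","side"): print(n,cal(n))
print(robot.get_state())
E
```

```text
top (array([[372.52040802,   0.        , 256.37506487],
       [  0.        , 372.52040802, 197.48400527],
       [  0.        ,   0.        ,   1.        ]]), array([[-2.63240076e-02, -9.95310919e-01,  9.30764222e-02,
         3.75325378e-01],
       [-9.99653447e-01,  2.62264911e-02, -2.27095134e-03,
        -5.40243449e-02],
       [-1.80765288e-04, -9.31039469e-02, -9.95656378e-01,
         1.09695681e+00],
       [ 0.00000000e+00,  0.00000000e+00,  0.00000000e+00,
         1.00000000e+00]]))
side (array([[352.32708318,   0.        , 258.20876698],
       [  0.        , 352.32708318, 194.51205259],
       [  0.        ,   0.        ,   1.        ]]), array([[ 0.9984347 ,  0.04567469, -0.03227972,  0.50455228],
       [ 0.05406722, -0.64049922,  0.76605318, -0.90221249],
       [ 0.0143141 , -0.76659935, -0.64196615,  0.79177027],
       [ 0.        ,  0.        ,  0.        ,  1.        ]]))
{'t': 0.1, 'qpos': array([ 1.05440632e+00,  3.51188563e-01,  1.65232645e+00, -8.41486771e-07,
        1.13907565e+00, -8.46236445e-02]), 'joint_vel': array([-4.93417929e-04, -1.39239967e-03, -1.34356943e-05,  1.08920660e-03,
        1.43226673e-03,  2.90844316e-04]), 'tau': array([-4.81610357e-06, -4.98036611e+01, -2.85705346e+01,  6.99486793e-02,
        2.39154330e-02, -7.19429499e-05]), 'eef_pos': array([0.23001149, 0.49928588, 0.22616464]), 'ee_rot': array([ 2.14209993e-01,  9.76787505e-01, -4.76756634e-04, -1.47342929e-04]), 'force': array([ 0.11523201,  0.79446727, -0.01490896]), 'moment': array([-0.00044832, -0.02698589,  0.00092158]), 'grip_force': 0.0, 'gripper_width': 0.09294852486383659}
```

View pics/t0.png

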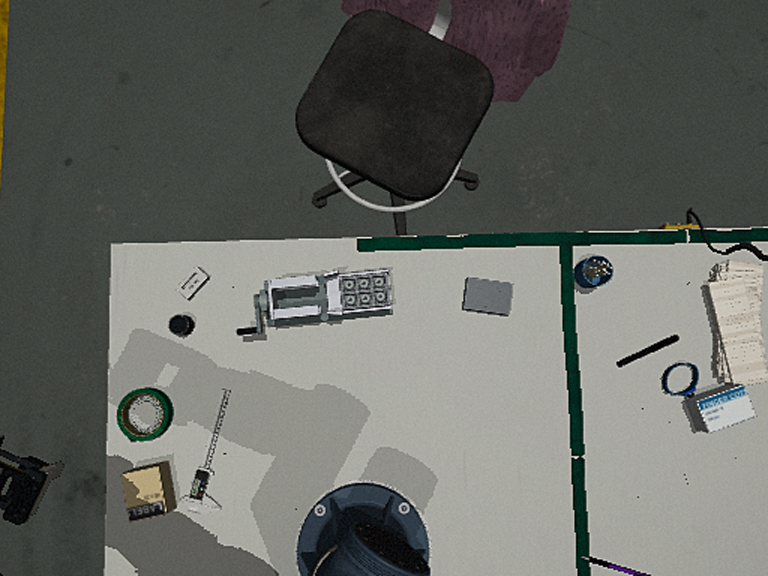

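View pics/s0.png

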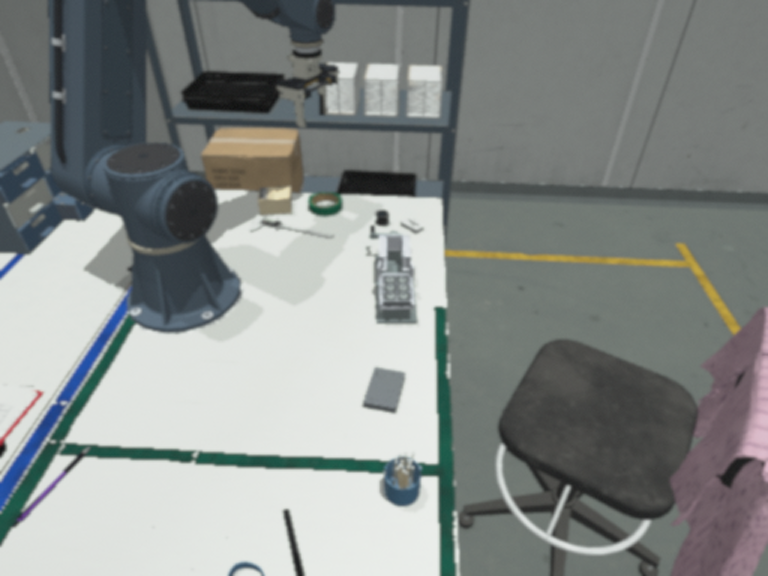

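The top view shows the fixture at about (240–395, 268–335) with the crank on the left, the empty tray at (488, 296), jar (594, 271), loupe (181, 325) and gauge block (195, 283), all in 1.5x pixels. The side view agrees. I'll enlarge these.

Run:
```python
from h import *
snap("top","t1.png",(150,170,350,235),4)
```

```text
(no output)
```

View pics/t1.png

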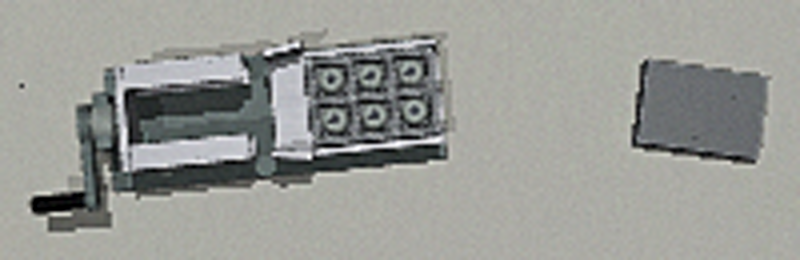

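Caps at crop (333,80),(371,75),(410,71) / (336,118),(374,114),(413,110); empty-tray back corners (645,60),(770,77),(757,161),(633,147); black peg from (32,205) to (84,201).

```bash
cat >> h.py <<'E'
def c1(pts,z,o=(150,170),s=4): return np.array([px2w("top",(x+.5)/s-.5+o[0],(y+.5)/s-.5+o[1],z) for x,y in pts])
E
python3 - <<'E'
from h import *
P=c1([(333,80),(371,75),(410,71),(336,118),(374,114),(413,110)],.0666); print(P)
a=(P[0]-P[2])+(P[3]-P[5]); th=np.arctan2(a[1],a[0]); c=P.mean(0)
Y=np.array([np.cos(th),np.sin(th)]); X=np.array([Y[1],-Y[0]]); print("pitch",np.linalg.norm(a)/4,"yaw",np.degrees(th)-90,"ctr",c)
o=c[:2]+.097*Y; print("turner o",o,"sleeve",o+.026*Y,"peg",o+.127*Y-.052*X)
print("peg ends meas",c1([(32,205),(84,201)],.066))
E_=c1([(645,60),(770,77),(757,161),(633,147)],.016); print(E_,E_.mean(0))
b=E_[0]-E_[1]+E_[3]-E_[2]; print("len",np.linalg.norm(b)/2,"yaw",np.degrees(np.arctan2(b[1],b[0]))-90, "w",np.linalg.norm(E_[0]-E_[3]))
from scipy.spatial.transform import Rotation as R
s=robot.get_state(); print(R.from_quat(s["ee_rot"]).as_matrix())
E
```

```text
[[ 0.49533204  0.00843685  0.0666    ]
 [ 0.49813704 -0.01807732  0.0666    ]
 [ 0.50022454 -0.04528628  0.0666    ]
 [ 0.46873463  0.00689787  0.0666    ]
 [ 0.47082756 -0.0195375   0.0666    ]
 [ 0.47290322 -0.04668021  0.0666    ]]
pitch 0.026920777810284034 yaw 4.826917579117477 ctr [ 0.48435984 -0.0190411   0.0666    ]
turner o [0.47619768 0.07761489] sleeve [0.47400988 0.10352267] peg [0.41369556 0.19978888]
peg ends meas [[0.41398962 0.21813414 0.066     ]
 [0.41580431 0.18220611 0.066     ]]
[[ 0.50992616 -0.21677317  0.016     ]
 [ 0.49502336 -0.30750787  0.016     ]
 [ 0.43391906 -0.29513739  0.016     ]
 [ 0.44647392 -0.20550766  0.016     ]] [ 0.47133563 -0.25623152  0.016     ]
len 0.09122122862594863 yaw -8.655926702614707 w 0.06444453108870525
[[-9.08233363e-01  4.18463859e-01 -3.96804558e-04]
 [ 4.18464043e-01  9.08233074e-01 -7.26572902e-04]
 [ 5.63465229e-05 -8.25946190e-04 -9.99999657e-01]]
```

Call:
jog_arm([
  [0,0,0,0,0,6.72,1],
  [0,0,0,0,0,6.72,1],
  [0,0,0,0,0,6.72,1],
  [0,0,0,0,0,6.72,1],
  [0,0,0,0,0,6.72,1],
  [0,0,0,0,0,6.72,1],
  [0,0,0,0,0,6.72,1],
  [0,0,0,0,0,6.72,1],
  [0,0,0,0,0,6.72,1],
  [0,0,0,0,0,6.72,1],
  [0,0,0,0,0,6.72,1],
  [-2.84,1.41,0,0,0,0,1],
  [-2.84,1.41,0,0,0,0,1],
  [-2.84,1.41,0,0,0,0,1],
  [-2.84,1.41,0,0,0,0,1],
  [-2.84,1.41,0,0,0,0,1],
  [-2.84,1.41,0,0,0,0,1],
  [-2.84,1.41,0,0,0,0,1],
  [-2.84,1.41,0,0,0,0,1],
  [-2.84,1.41,0,0,0,0,1],
], newtons=20)

```text
t: 1.82
eef_pos: [0.3171, 0.2263, 0.2266]
ee_rot: [0.758, 0.652, 0.0, 0.0]
force: [0.7, 0.6, 0.2]
gripper_width: 0.0929
grip_force: 0.0
```

Call:
jog_arm([
  [-2.84,1.41,0,0,0,0,1],
  [-2.84,1.41,0,0,0,0,1],
  [-2.84,1.41,0,0,0,0,1],
  [-2.84,1.41,0,0,0,0,1],
  [-2.84,1.41,0,0,0,0,1],
  [-2.84,1.41,0,0,0,0,1],
  [-2.84,1.41,0,0,0,0,1],
  [-2.84,1.41,0,0,0,0,1],
  [-2.84,1.41,0,0,0,0,1],
  [-2.84,1.41,0,0,0,0,1],
  [-2.84,1.41,0,0,0,0,1],
  [-2.84,1.41,0,0,0,0,1],
  [-2.84,1.41,0,0,0,0,1],
  [-2.84,1.41,0,0,0,0,1],
  [-2.84,1.41,0,0,0,0,1],
  [-2.84,1.41,0,0,0,0,1],
  [0,0,2,0,0,0,1],
  [0,0,2,0,0,0,1],
  [0,0,2,0,0,0,1],
  [0,0,0,0,0,0,1],
])

```text
t: 3.48
eef_pos: [0.4701, -0.2546, 0.1631]
ee_rot: [0.759, 0.652, -0.001, -0.003]
force: [-1.2, 1.2, -0.4]
gripper_width: 0.0931
grip_force: 0.0
```

```bash
cat >> h.py <<'E'
def go(x,y,z,yaw):
    "delta in tool axes (cm), yaw of tool x in deg; rotate first (tool z), then shift in rotated axes"
    from scipy.spatial.transform import Rotation as R
    s=robot.get_state(); M=R.from_quat(s["ee_rot"]).as_matrix(); cy=np.degrees(np.arctan2(M[1,0],M[0,0]))
    a=np.radians(yaw); X=np.array([np.cos(a),np.sin(a)]); Yt=np.array([X[1],-X[0]]); d=np.array([x,y])-s["eef_pos"][:2]
    print("wz %.2f shift cm x %.2f y %.2f z %.2f"%(cy-yaw,100*d@X,100*d@Yt,100*(s["eef_pos"][2]-z)),"tilt",M[:,2].round(4),"pos",s["eef_pos"].round(4),"F",s["force"].round(1),"q",s["qpos"].round(2))
E
python3 - <<'E'
from h import *
go(.4713,-.2562,.011,81.34)
snap("top","t2.png",(150,170,280,235),6)
E
```

```text
wz -0.02 shift cm x -0.14 y 0.15 z 15.21 tilt [-0.005   0.0033 -1.    ] pos [ 0.4701 -0.2546  0.1631] F [-1.2  1.2 -0.4] q [-0.58  0.4   1.75 -0.    1.   -0.43]
```

View pics/t2.png

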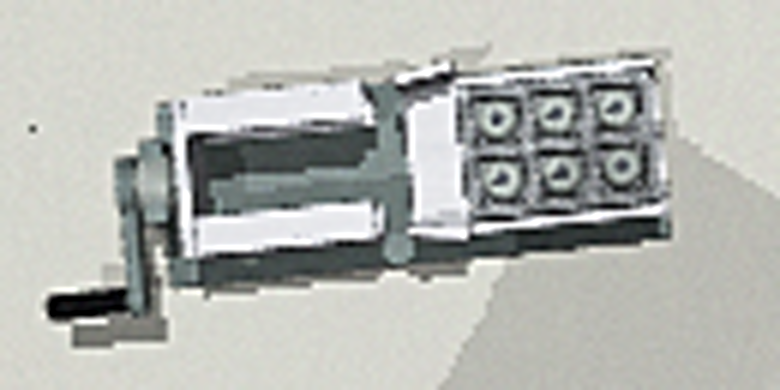

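Caps in this crop: (497,118),(557,112),(617,106) / (502,179),(563,173),(623,164); peg from (48,307) to (125,300).

Run:
```python
from h import *
from scipy.optimize import least_squares
o=(150,170)
P=c1([(497,118),(557,112),(617,106),(502,179),(563,173),(623,164)],.0666,o,6)[:,:2]
G=c1([(86,303.5)],.064,o,6)[:,:2]
print(np.linalg.norm(P[0]-P[2]),np.linalg.norm(P[0]-P[3]),G)
L=np.array([[14,-69],[14,-97],[14,-125],[-14,-69],[-14,-97],[-14,-125],[-52,127]])/1e3
D=np.r_[P,G]
def f(p,L=L,D=D):
    a=p[2];R=np.array([[np.cos(a),-np.sin(a)],[np.sin(a),np.cos(a)]]);return ((L@R.T+p[:2]-D)*1e3).ravel()
for n in (7,6):
    r=least_squares(lambda p:f(p,L[:n],D[:n]),[.47,.08,.08]); a=r.x[2]; print("origin",r.x[:2],"yaw",np.degrees(a)); print(r.fun.reshape(-1,2).round(1).tolist())
    print("tray ctr",r.x[:2]-.097*np.array([-np.sin(a),np.cos(a)]))
```

```text
0.05595120901253477 0.02851966534541579 [[0.41556511 0.20124032]]
origin [0.47713634 0.07766795] yaw 4.323761277100737
[[-0.1, 0.2], [-0.1, 0.2], [-0.0, 0.2], [0.4, -0.1], [0.5, 0.2], [-0.8, 0.2], [0.1, -0.9]]
tray ctr [ 0.48444939 -0.01905598]
origin [0.47655621 0.077478  ] yaw 4.681754732559629
[[-0.3, 0.2], [-0.1, 0.1], [0.2, 0.1], [0.3, -0.4], [0.5, -0.0], [-0.6, -0.0]]
tray ctr [ 0.48447346 -0.01919835]
```

Call:
jog_arm([
  [-0.07,0.07,3,0,0,0,1],
  [-0.07,0.08,3,0,0,0,1],
  [0,0,3,0,0,0,1],
  [0,0,2,0,0,0,1],
  [0,0,1,0,0,0,1],
  [0,0,0,0,0,0,1],
  [0,0,0,0,0,0,1],
  [0,0,0,0,0,0,1],
])

```text
t: 4.2
eef_pos: [0.474, -0.2577, 0.0484]
ee_rot: [0.758, 0.652, 0.0, 0.001]
force: [0.7, 0.9, 0.1]
gripper_width: 0.0931
grip_force: 0.0
```

Call:
jog_arm([
  [0.11,-0.29,0,0,0,0,1],
  [0,0,1.2,0,0,0,1],
  [0,0,1.2,0,0,0,1],
  [0,0,0.8,0,0,0,1],
  [0,0,0.4,0,0,0,1],
  [0,0,0,0,0,0,1],
  [0,0,0,0,0,0,0.3],
  [0,0,0,0,0,0,0.3],
  [0,0,0,0,0,0,-0.2],
  [0,0,0,0,0,0,-0.2],
  [0,0,0,0,0,0,-0.2],
  [0,0,0,0,0,0,-0.2],
  [0,0,0,0,0,0,-0.2],
  [0,0,0,0,0,0,-0.2],
])

```text
t: 5.37
eef_pos: [0.4706, -0.2557, 0.0109]
ee_rot: [0.758, 0.652, 0.0, 0.0]
force: [-0.6, -0.1, 2.7]
gripper_width: 0.0621
grip_force: 20.0
```

Run:
```python
from h import *
go(.4845,-.0191,.0756,94.45)
s=robot.get_state();print(s["gripper_width"],s["grip_force"],s["eef_pos"])
```

```text
wz -13.11 shift cm x 23.48 y 3.23 z -6.47 tilt [ 6.e-04 -4.e-04 -1.e+00] pos [ 0.4706 -0.2557  0.0109] F [-0.6 -0.1  2.7] q [-0.58  0.64  1.83  0.    0.67 -0.43]
0.062052477085718226 20.00056028366089 [ 0.47055073 -0.25568224  0.01093197]
```

Call:
jog_arm([
  [0,0,-1.5,0,0,0,-0.2],
  [0,0,-3,0,0,0,-0.2],
  [0,0,-3,0,0,0,-0.2],
  [0,0,-2.5,0,0,-4.37,-0.2],
  [0,0,-1,0,0,-4.37,-0.2],
  [0,0,0,0,0,-4.37,-0.2],
  [1.3,0.18,0,0,0,0,-0.2],
  [2.3,0.32,0,0,0,0,-0.2],
  [2.3,0.32,0,0,0,0,-0.2],
  [2.3,0.32,0,0,0,0,-0.2],
  [2.3,0.32,0,0,0,0,-0.2],
  [2.3,0.32,0,0,0,0,-0.2],
  [2.3,0.32,0,0,0,0,-0.2],
  [2.3,0.32,0,0,0,0,-0.2],
  [2.3,0.32,0,0,0,0,-0.2],
  [2.3,0.32,0,0,0,0,-0.2],
  [1.48,0.17,0,0,0,0,-0.2],
  [0,0,0,0,0,0,-0.2],
  [0,0,0,0,0,0,-0.2],
  [0,0,0,0,0,0,-0.2],
])

```text
t: 7.03
eef_pos: [0.4839, -0.0191, 0.1203]
ee_rot: [0.679, 0.734, -0.0, -0.0]
force: [-1.0, -1.0, -1.4]
gripper_width: 0.0621
grip_force: 20.0
```

Run:
```python
from h import *
go(.4845,-.0191,.0755,94.45)
s=robot.get_state();print(s["gripper_width"])
snap("side","s1.png",(230,150,300,230),7)
p=[w2px("side",(.4845+dx*.997-dy*.0776,-.0191+dx*.0776+dy*.997,z)) for z in (.0636,.1225+.0161-.0109-.0005) for dx,dy in((-.031,-.045),(.031,-.045))]
print([((q-[230,150])*7).round().tolist() for q in p])
```

```text
wz -0.05 shift cm x -0.00 y 0.06 z 4.48 tilt [-7.e-04  0.e+00 -1.e+00] pos [ 0.4839 -0.0191  0.1203] F [-1.  -1.  -1.4] q [-0.14  0.38  1.91 -0.    0.85 -0.21]
0.062148484240451274
[[169.0, 358.0], [307.0, 357.0], [170.0, 247.0], [313.0, 246.0]]
```

View pics/s1.png

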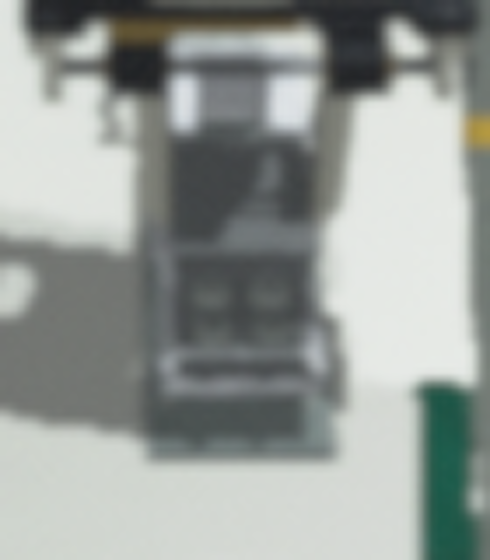

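The held tray's front edge (170–318, 247) and the full tray's (170–310, 358) match the predicted pixels, so it is lined up to lower.

Call:
jog_arm([
  [0,0.06,1,0,0,0,-0.2],
  [0,0,1.3,0,0,0,-0.2],
  [0,0,0.8,0,0,0,-0.2],
  [0,0,0.4,0,0,0,-0.2],
  [0,0,0.3,0,0,0,-0.2],
  [0,0,0.2,0,0,0,-0.2],
  [0,0,0.1,0,0,0,-0.2],
  [0,0,0.1,0,0,0,-0.2],
  [0,0,0.1,0,0,0,-0.2],
  [0,0,0.1,0,0,0,-0.2],
  [0,0,0.08,0,0,0,-0.2],
  [0,0,0,0,0,0,-0.2],
  [0,0,0,0,0,0,-0.2],
])

```text
t: 8.17
eef_pos: [0.4849, -0.0189, 0.0759]
ee_rot: [0.679, 0.734, 0.0, 0.0]
force: [-0.5, -0.1, -1.0]
gripper_width: 0.062
grip_force: 20.0
```

Run:
```python
from h import *
go(.4845,-.0191,.0745,94.45)
```

```text
wz 0.00 shift cm x -0.02 y -0.04 z 0.14 tilt [ 0. -0. -1.] pos [ 0.4849 -0.0189  0.0759] F [-0.5 -0.1 -1. ] q [-0.13  0.46  1.94 -0.    0.74 -0.21]
```

Call:
jog_arm([
  [0,-0.02,0.07,0,0,0,-0.2],
  [0,0,0.07,0,0,0,-0.2],
  [0,0,0,0,0,0,-0.2],
  [0,0,0,0,0,0,-0.2],
], newtons=5)

```text
t: 8.5
eef_pos: [0.4847, -0.0189, 0.0745]
ee_rot: [0.679, 0.734, 0.0, 0.0]
force: [-0.6, -0.6, 0.1]
gripper_width: 0.0622
grip_force: 5.0
```

Call:
jog_arm([
  [0,0,0,0,0,0,0.45],
  [0,0,0,0,0,0,0.7],
  [0,0,0,0,0,0,0.8],
  [0,0,0,0,0,0,0.8],
  [0,0,0,0,0,0,0.8],
  [0,0,-1.5,0,0,0,0.8],
  [0,0,-2.5,0,0,0,0.8],
  [0,0,-1.5,0,0,0,0.8],
  [-2,0,0,0,0,0,0.8],
  [-2.5,0,0,0,0,0,-0.74],
  [-2.5,0,0,0,0,0,-0.74],
  [0,0,0,0,0,0,-0.74],
  [0,0,0,0,0,0,-0.74],
  [0,0,0,0,0,0,-0.74],
])

```text
t: 9.67
eef_pos: [0.4899, -0.0883, 0.1293]
ee_rot: [0.679, 0.734, -0.0, -0.0]
force: [-0.3, 0.2, 0.8]
gripper_width: 0.055
grip_force: 0.0
```

Run:
```python
from h import *
a=np.radians(4.45);Y=np.array([-np.sin(a),np.cos(a)]);O=np.array([.4770,.0776])
print(robot.get_state()["gripper_width"])
go(*(O-.165*Y),.0600,94.45)
snap("side","s2.png",(230,150,300,230),7)
```

```text
0.055038915566719034
wz -0.02 shift cm x 0.14 y 0.00 z 6.93 tilt [-4.e-04  2.e-04 -1.e+00] pos [ 0.4899 -0.0883  0.1293] F [-0.3  0.2  0.8] q [-0.27  0.39  1.87  0.    0.88 -0.35]
```

View pics/s2.png

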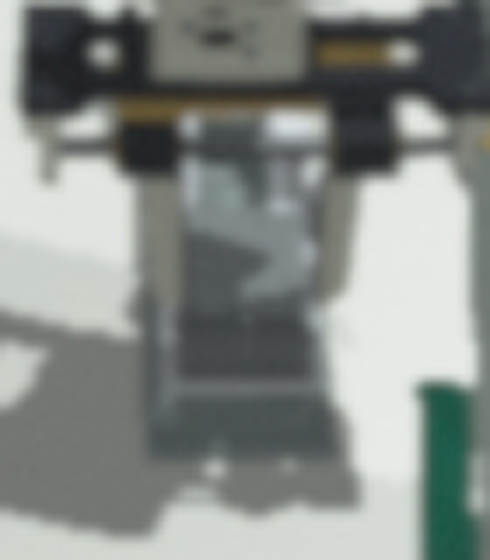

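The empty tray sits evenly on the full tray (pair front from (165,385) up to (315,320)) with no tilt. Next I finish closing the fingers, then lower behind the pair.

Call:
jog_arm([
  [0,0,0,0,0,0,-0.74],
  [0,0,0,0,0,0,-0.74],
  [0,0,0,0,0,0,-0.74],
  [0,0,0,0,0,0,-0.74],
  [0,0,0,0,0,0,-0.74],
  [0,0,0,0,0,0,-0.74],
  [0.14,0,1.5,0,0,0,-0.74],
  [0,0,2,0,0,0,-0.74],
  [0,0,2,0,0,0,-0.74],
  [0,0,1,0,0,0,-0.74],
  [0,0,0.43,0,0,0,-0.74],
  [0,0,0,0,0,0,-0.74],
  [0,0,0,0,0,0,-0.74],
])

```text
t: 10.8
eef_pos: [0.4904, -0.0874, 0.0607]
ee_rot: [0.679, 0.734, 0.0, 0.0]
force: [0.0, 0.2, -0.2]
gripper_width: 0.012
grip_force: 0.0
```

Call:
jog_arm([
  [0.3,0,0,0,0,0,-0.74],
  [0.5,0,0,0,0,0,-0.74],
  [0.4,0,0,0,0,0,-0.74],
  [0.4,0,0,0,0,0,-0.74],
  [0.4,0,0,0,0,0,-0.74],
  [0.5,0,0,0,0,0,-0.74],
  [0.5,0,0,0,0,0,-0.74],
  [0.5,0,0,0,0,0,-0.74],
  [0.5,0,0,0,0,0,-0.74],
  [0.5,0,0,0,0,0,-0.74],
])

```text
t: 11.63
eef_pos: [0.4866, -0.042, 0.0602]
ee_rot: [0.679, 0.734, 0.0, 0.0]
force: [1.1, -4.5, 3.9]
gripper_width: 0.012
grip_force: 2.0
```

Call:
jog_arm([
  [0.5,0,0,0,0,0,-0.74],
  [0.5,0,0,0,0,0,-0.74],
  [0.5,0,0,0,0,0,-0.74],
  [0.5,0,0,0,0,0,-0.74],
  [0.5,0,0,0,0,0,-0.74],
  [0.5,0,0,0,0,0,-0.74],
  [0.5,0,0,0,0,0,-0.74],
  [0.5,0,0,0,0,0,-0.74],
  [0.5,0,0,0,0,0,-0.74],
  [0.5,0,0,0,0,0,-0.74],
  [0.5,0,0,0,0,0,-0.74],
  [0.5,0,0,0,0,0,-0.74],
  [0.5,0,0,0,0,0,-0.74],
  [0.4,0,0,0,0,0,-0.74],
  [0,0,0,0,0,0,-0.74],
])

```text
t: 12.88
eef_pos: [0.4807, 0.0272, 0.0599]
ee_rot: [0.679, 0.734, -0.0, -0.0]
force: [-0.4, -0.6, -0.0]
gripper_width: 0.0121
grip_force: 0.0
```

```bash
cat >> h.py <<'E'
def fx(y,x=0):
    a=np.radians(4.45);Y=np.array([-np.sin(a),np.cos(a)]);return np.array([.4770,.0776])+y*Y+x*np.array([Y[1],-Y[0]])
E
python3 - <<'E'
from h import *
go(*fx(-.0265),.0600,94.45)
E
```

```text
wz 0.02 shift cm x 2.40 y 0.02 z -0.01 tilt [-9.e-04  5.e-04 -1.e+00] pos [0.4807 0.0272 0.0599] F [-0.4 -0.6 -0. ] q [-0.04  0.49  1.95  0.    0.7  -0.12]
```

Call:
jog_arm([
  [0.3,0,0,0,0,0,-0.74],
  [0.4,0,0,0,0,0,-0.74],
  [0.4,0,0,0,0,0,-0.74],
  [0.3,0,0,0,0,0,-0.74],
  [0.3,0,0,0,0,0,-0.74],
  [0.2,0,0,0,0,0,-0.74],
  [0.1,0,0,0,0,0,-0.74],
  [0.1,0,0,0,0,0,-0.74],
  [0.1,0,0,0,0,0,-0.74],
  [0,0,0,0,0,0,-0.74],
])

```text
t: 13.72
eef_pos: [0.4795, 0.0484, 0.0602]
ee_rot: [0.679, 0.734, 0.0, -0.0]
force: [0.9, 0.8, -0.4]
gripper_width: 0.0121
grip_force: 0.0
```

Call:
jog_arm([
  [0.1,0,0,0,0,0,-0.74],
  [0.1,0,0,0,0,0,-0.74],
  [0.1,0,0,0,0,0,-0.74],
  [0,0,0,0,0,0,-0.74],
  [0,0,0,0,0,0,-0.74],
])

```text
t: 14.13
eef_pos: [0.4792, 0.0514, 0.0602]
ee_rot: [0.679, 0.734, 0.0, -0.0]
force: [-0.1, 0.4, -0.5]
gripper_width: 0.0118
grip_force: 0.0
```

Run:
```python
from h import *
go(*fx(-.0265),.0600,94.45)
snap("top","t3.png",(150,170,280,235),6)
```

```text
wz -0.00 shift cm x -0.02 y -0.02 z 0.02 tilt [ 1.e-04  1.e-04 -1.e+00] pos [0.4792 0.0514 0.0602] F [-0.1  0.4 -0.5] q [ 0.01  0.49  1.95  0.    0.7  -0.07]
```

View pics/t3.png

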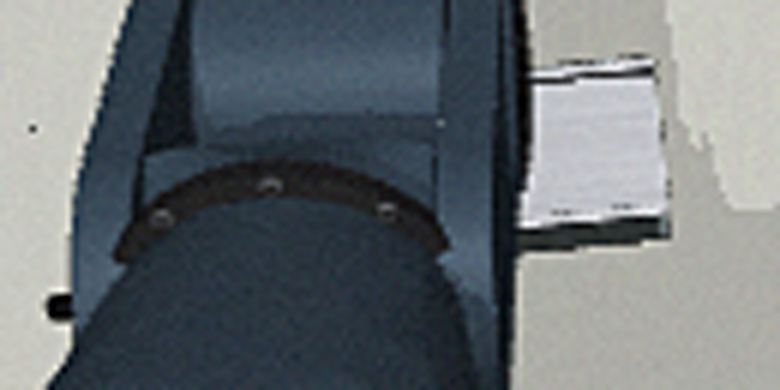

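The arm hides the sleeve; the ledge behind is empty. I'll go by force and press on in small steps.

Call:
jog_arm([
  [0.1,0,0,0,0,0,-0.74],
  [0.1,0,0,0,0,0,-0.74],
  [0,0,0,0,0,0,-0.74],
  [0,0,0,0,0,0,-0.74],
])

```text
t: 14.52
eef_pos: [0.4791, 0.0527, 0.0601]
ee_rot: [0.679, 0.734, -0.0, 0.0]
force: [-0.7, -8.5, 0.1]
gripper_width: 0.012
grip_force: 3.9
```

Call:
jog_arm([
  [0.1,0,0,0,0,0,-0.74],
  [0,0,0,0,0,0,-0.74],
  [0,0,0,0,0,0,-0.74],
])

```text
t: 14.77
eef_pos: [0.4791, 0.0528, 0.0602]
ee_rot: [0.679, 0.734, -0.001, 0.001]
force: [-0.1, -17.3, 2.4]
gripper_width: 0.012
grip_force: 8.5
```

Call:
jog_arm([
  [-1,0,0,0,0,0,-0.74],
  [-1,0,0,0,0,0,-0.74],
  [-0.5,0,-2,0,0,0,-0.74],
  [0,0,-3.5,0,0,0,-0.74],
  [0,0,-3.5,0,0,0,0.3],
  [0,0,-3,0,0,0,0.3],
  [1.5,-0.5,0,0,0,0,0.3],
  [2.5,-0.7,0,0,0,0,0.3],
  [2.5,-0.7,0,0,0,0,0.3],
  [2.5,-0.7,0,0,0,0,0.3],
  [2.5,-0.7,0,0,0,0,0.3],
  [2.5,-0.7,0,0,0,0,0.3],
  [2.5,-0.7,0,0,0,0,0.3],
  [1.5,-0.5,0,0,0,0,0.3],
  [0,0,0,0,0,0,0.3],
  [0,0,0,0,0,0,0.3],
])

```text
t: 16.1
eef_pos: [0.415, 0.2048, 0.1801]
ee_rot: [0.679, 0.735, -0.0, -0.0]
force: [0.8, -0.3, 0.8]
gripper_width: 0.0606
grip_force: 0.0
```

Run:
```python
from h import *
print(robot.get_state()["gripper_width"])
go(*fx(.129,-.052),.0530,94.45)
snap("side","s3.png",(220,130,320,230),6)
print([((w2px("side",(*fx(y,x),z))-[220,130])*6).round().tolist() for x,y,z in((-.031,-.019,.0786),(.031,-.019,.0786),(-.031,-.019,.0466),(.031,-.019,.0466))])
```

```text
0.06057248213286347
wz 0.08 shift cm x -0.26 y -0.01 z 12.71 tilt [-1.e-04  0.e+00 -1.e+00] pos [0.415  0.2048 0.1801] F [ 0.8 -0.3  0.8] q [0.36 0.25 1.92 0.   0.97 0.28]
[[202.0, 264.0], [312.0, 263.0], [202.0, 308.0], [310.0, 308.0]]
```

View pics/s3.png

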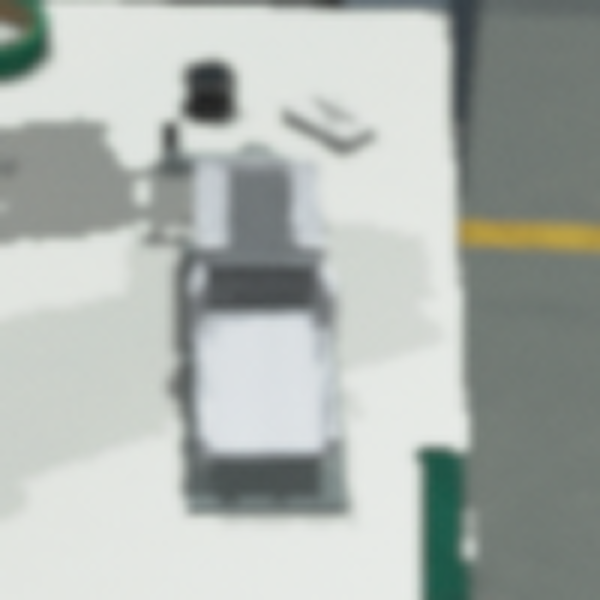

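The pair is home in the sleeve (rear edges at rows 258 and 308, predicted 264 and 308) and the bystanders are where they were. Next I lower onto the peg.

Call:
jog_arm([
  [-0.26,0,2,0,0,0,0],
  [0,0,3,0,0,0,0],
  [0,0,3,0,0,0,0],
  [0,0,2.5,0,0,0,0],
  [0,0,1.5,0,0,0,0],
  [0,0,0.7,0,0,0,0],
  [0,0,0,0,0,0,-0.5],
  [0,0,0,0,0,0,-1],
  [0,0,0,0,0,0,-1],
  [0,0,0,0,0,0,-1],
  [0,0,0,0,0,0,-1],
  [0,0,0,0,0,0,-1],
  [0,0,0,0,0,0,-1],
  [0,0,0,0,0,0,-1],
  [0,0,0,0,0,0,-1],
], newtons=12)

```text
t: 17.4
eef_pos: [0.416, 0.2023, 0.0537]
ee_rot: [0.679, 0.734, 0.001, 0.0]
force: [2.9, -1.0, 5.9]
gripper_width: 0.0115
grip_force: 12.0
```

Call:
jog_arm([
  [0,0.016,-0.408,0,0,0,-1],
  [0,0.048,-0.405,0,0,0,-1],
  [0,0.08,-0.4,0,0,0,-1],
  [0,0.111,-0.393,0,0,0,-1],
  [0,0.141,-0.383,0,0,0,-1],
  [0,0.171,-0.371,0,0,0,-1],
  [0,0.199,-0.356,0,0,0,-1],
  [0,0.227,-0.339,0,0,0,-1],
  [0,0.253,-0.321,0,0,0,-1],
  [0,0.277,-0.3,0,0,0,-1],
])

```text
t: 18.23
eef_pos: [0.4274, 0.2031, 0.0895]
ee_rot: [0.679, 0.734, -0.003, -0.002]
force: [-16.6, 5.0, 5.2]
gripper_width: 0.0118
grip_force: 12.0
```

Run:
```python
from h import *
a=np.radians(45); go(*fx(.129,-.052*np.cos(a)),.053+.052*np.sin(a),94.45); print(robot.get_state()["gripper_width"])
```

```text
wz -0.02 shift cm x 0.01 y 0.30 z -0.03 tilt [-0.0077 -0.0014 -1.    ] pos [0.4274 0.2031 0.0895] F [-16.6   5.    5.2] q [0.34 0.42 1.96 0.   0.77 0.27]
0.011813374203139075
```

Call:
jog_arm([
  [0,0,0,0,0,0,-1],
  [0,0.3,-0.277,0,0,0,-1],
  [0,0.321,-0.253,0,0,0,-1],
  [0,0.339,-0.227,0,0,0,-1],
  [0,0.356,-0.199,0,0,0,-1],
  [0,0.371,-0.171,0,0,0,-1],
  [0,0.383,-0.141,0,0,0,-1],
], newtons=25)

```text
t: 18.82
eef_pos: [0.4458, 0.2044, 0.1035]
ee_rot: [0.679, 0.734, -0.005, -0.004]
force: [-25.7, -3.0, 38.0]
gripper_width: 0.0111
grip_force: 25.0
```

Run:
```python
from h import *
a=np.radians(72); go(*fx(.129,-.052*np.cos(a)),.053+.052*np.sin(a),94.45); print(robot.get_state()["gripper_width"])
```

```text
wz 0.03 shift cm x 0.02 y 0.52 z 0.11 tilt [-0.0126 -0.0028 -0.9999] pos [0.4458 0.2044 0.1035] F [-25.7  -3.   38. ] q [0.33 0.42 1.9  0.   0.83 0.25]
0.011100844948062108
```

Call:
jog_arm([
  [0,0,0,0,0,0,-0.65],
  [0,0,0,0,0,0,-0.6],
  [0,0,0,0,0,0,-0.6],
], newtons=5)

```text
t: 19.07
eef_pos: [0.4514, 0.205, 0.103]
ee_rot: [0.679, 0.734, 0.0, 0.0]
force: [-0.5, 0.8, -0.4]
gripper_width: 0.0185
grip_force: 0.0
```

Run:
```python
from h import *
a=np.radians(72); go(*fx(.129,-.052*np.cos(a)),.053+.052*np.sin(a),94.45); print(robot.get_state()["gripper_width"])
snap("side","s4.png",(220,130,320,230),6)
```

```text
wz 0.01 shift cm x 0.00 y -0.04 z 0.06 tilt [ 7.e-04  1.e-04 -1.e+00] pos [0.4514 0.205  0.103 ] F [-0.5  0.8 -0.4] q [ 0.33  0.43  1.9  -0.    0.82  0.25]
0.018457612096159558
```

View pics/s4.png

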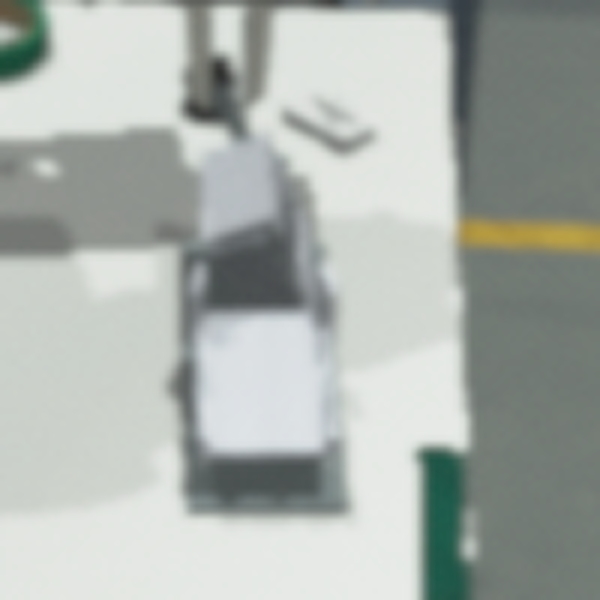

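The sleeve and crank are turned about 65°, with the peg between the fingers and no snags; the earlier force came from pinching too hard. I'll continue with a loose hold, the trailing finger pushing.

Call:
jog_arm([
  [0,0.393,-0.111,0,0,0,-0.6],
  [0,0.4,-0.08,0,0,0,-0.6],
  [0,0.405,-0.048,0,0,0,-0.6],
  [0,0.408,-0.016,0,0,0,-0.6],
  [0,0.408,0.016,0,0,0,-0.6],
  [0,0.405,0.048,0,0,0,-0.6],
  [0,0.4,0.08,0,0,0,-0.6],
  [0,0.393,0.111,0,0,0,-0.6],
  [0,0.383,0.141,0,0,0,-0.6],
  [0,0.371,0.171,0,0,0,-0.6],
  [0,0.356,0.199,0,0,0,-0.6],
  [0,0.339,0.227,0,0,0,-0.6],
])

```text
t: 20.12
eef_pos: [0.498, 0.2086, 0.095]
ee_rot: [0.679, 0.734, 0.0, 0.0]
force: [-4.0, -0.8, 2.7]
gripper_width: 0.0191
grip_force: 1.7
```

Run:
```python
from h import *
a=np.radians(126); go(*fx(.129,-.052*np.cos(a)),.053+.052*np.sin(a),94.45); print(robot.get_state()["gripper_width"])
```

```text
wz -0.00 shift cm x 0.00 y -0.05 z -0.01 tilt [ 1.e-04 -0.e+00 -1.e+00] pos [0.498  0.2086 0.095 ] F [-4.  -0.8  2.7] q [ 0.31  0.51  1.79 -0.    0.85  0.23]
0.019137365998338193
```

Call:
jog_arm([
  [0,0.371,0.253,0,0,0,-0.6],
  [0,0.35,0.277,0,0,0,-0.6],
  [0,0.327,0.3,0,0,0,-0.6],
  [0,0.303,0.321,0,0,0,-0.6],
  [0,0.277,0.339,0,0,0,-0.6],
  [0,0.249,0.356,0,0,0,-0.6],
  [0,0,0,0,0,0,-1],
  [0,0,0,0,0,0,-1],
  [0,0,0,0,0,0,-1],
], newtons=12)

```text
t: 20.87
eef_pos: [0.514, 0.2097, 0.0752]
ee_rot: [0.679, 0.734, -0.002, -0.002]
force: [-9.4, 0.8, -5.2]
gripper_width: 0.0117
grip_force: 12.0
```

Run:
```python
from h import *
a=np.radians(180); go(*fx(.129,-.052*np.cos(a)),.053+.052*np.sin(a),94.45); print(robot.get_state()["gripper_width"])
```

```text
wz -0.00 shift cm x 0.01 y 0.49 z 2.22 tilt [-0.0056 -0.0012 -1.    ] pos [0.514  0.2097 0.0752] F [-9.4  0.8 -5.2] q [0.3  0.56 1.75 0.   0.83 0.23]
0.01169896328551833
```

Call:
jog_arm([
  [0,0.12,0.38,0,0,0,-1],
  [0,0.1,0.38,0,0,0,-1],
  [0,0.06,0.38,0,0,0,-1],
  [0,0.02,0.38,0,0,0,-1],
  [0,0,0.38,0,0,0,-1],
  [0,0,0.35,0,0,0,-1],
  [0,0,0.2,0,0,0,-1],
  [0,0,0,0,0,0,-1],
], newtons=15)

```text
t: 21.53
eef_pos: [0.5198, 0.2102, 0.0521]
ee_rot: [0.679, 0.734, 0.0, 0.0]
force: [0.7, 0.0, -1.4]
gripper_width: 0.0118
grip_force: 15.0
```

Run:
```python
from h import *
go(*fx(.129,.052),.053,94.45); print(robot.get_state()["gripper_width"])
```

```text
wz 0.00 shift cm x 0.01 y -0.09 z -0.09 tilt [ 9.e-04  1.e-04 -1.e+00] pos [0.5198 0.2102 0.0521] F [ 0.7  0.  -1.4] q [ 0.3   0.6   1.75 -0.    0.79  0.22]
0.011807640561667084
```

Call:
jog_arm([
  [0,0,0.15,0,0,0,-1],
  [0,0,0.15,0,0,0,-1],
  [0,0,0.15,0,0,0,-1],
  [0,0,0,0,0,0,-1],
  [0,0,0,0,0,0,-1],
], newtons=25)

```text
t: 21.95
eef_pos: [0.5199, 0.2103, 0.0498]
ee_rot: [0.679, 0.734, 0.001, 0.0]
force: [-10.6, -3.5, 27.8]
gripper_width: 0.0113
grip_force: 25.0
```

The stop is felt at 28 N. I'll relieve the force, release and retract.

Call:
jog_arm([
  [0,0,0,0,0,0,-0.5],
  [0,0,0,0,0,0,-0.2],
  [0,0,0,0,0,0,0],
  [0,0,0,0,0,0,0],
  [0,0,0,0,0,0,0],
  [0,0,-2,0,0,0,0],
  [0,0,-3,0,0,0,0],
  [0,0,-3,0,0,0,0],
  [0,0,-3,0,0,0,0],
  [0,0,-3,0,0,0,0],
  [0,0,-3,0,0,0,0],
  [2,-2,-2,0,0,0,0],
  [3,-3,0,0,0,0,0],
  [3,-3,0,0,0,0,0],
  [3,-3,0,0,0,0,0],
  [3,-3,0,0,0,0,0],
  [3,-3,0,0,0,0,0],
  [0,0,0,0,0,0,0],
  [0,0,0,0,0,0,0],
  [0,0,0,0,0,0,0],
])

```text
t: 23.62
eef_pos: [0.3398, 0.364, 0.2377]
ee_rot: [0.679, 0.734, 0.0, 0.0]
force: [0.6, -0.4, -0.2]
gripper_width: 0.0465
grip_force: 0.0
```

Run:
```python
from h import *
t=snap("top","t5.png",(150,170,280,235),6); s=snap("side","s5.png",(220,130,320,230),6)
a=cv2.imread("pics/t5.png");b=cv2.imread("pics/s5.png",1);b=cv2.resize(b[:400],None,fx=.55,fy=.55);c=np.zeros((600,780,3),np.uint8);c[:390]=a[:390];c[380:380+b.shape[0],:b.shape[1]]=b[:220]
cv2.imwrite("pics/f.png",c)
```

```text
(no output)
```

View pics/f.png

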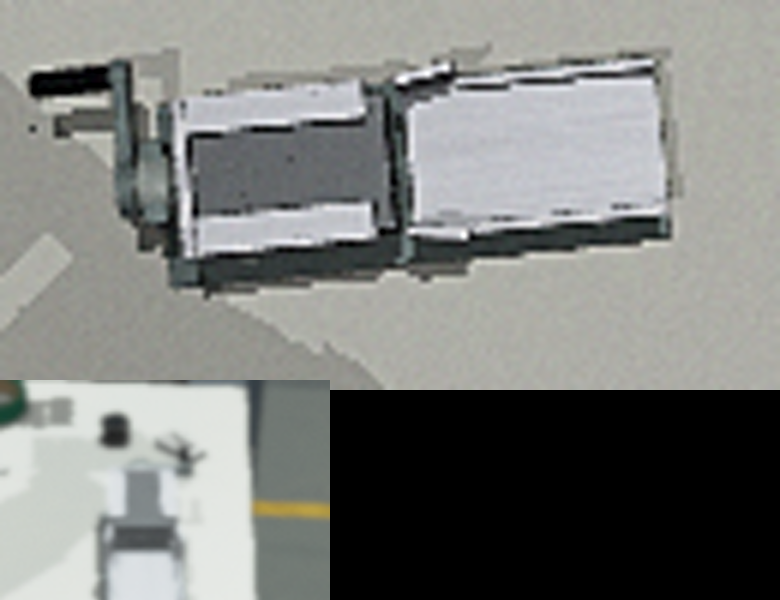

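The crank peg is on the far side at (70, 80), at the stop. The sleeve is level with the pair home and showing about 8 mm at the mouth (365–388, 150), and the hand is clear.

```bash
python3 -c "
from h import *
print(robot.finish_job())"
```

```text
the job is handed in; nothing more can be done
None
```

I handed the job in at about 24 s of the 69 s: the pair is home in the sleeve and the crank was pressed to its half-turn stop (about 28 N). The caps can't be seen inside the closed pair, so their seating is unconfirmed; the hand-in returned no verdict. The last pictures show the hand clear and no bystander visibly moved, though the jar was outside the later crops.

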